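# Clamp a phone in the repair fixture with the cam key

### The job

Take the orange-handled key from its grey stand, line its flatted shaft up with the slot on the yellow cam and push it fully home, then turn it counter-clockwise (seen from above) to the stop so that the cam, not the gripper, pushes the phone against the black fence. Leave the key fully home in the slot and let go of it; do not disturb the jar, the screwdriver or the parts tray.

Things in the scene. Friction and masses are not known exactly. Their poses are not given: they have to be found in the camera images.
- fixture: Fixed aluminium clamping plate 180 x 180 x 8 mm, origin at the centre of its underside. Black fence along y on its +x side: the face the phone must meet is at x = +70.5 mm, 8 to 18 mm high. Black end stops at y = +-76 mm keep the phone endwise. The cam's vertical pivot is at x = -45, y = 0 mm. Position and yaw vary.
- cam (a joint): Angle of the yellow cam (rad), growing counter-clockwise seen from above, 0 to 1.3. Starts open at 0.1 to 0.4; at the hard stop, 1.3, its lobe points along the fixture's +x at the phone (clamped). Stays where left; turns at about 0.06 N m. A disc of radius 28 mm, 9 to 20 mm above the table, its centre 16 mm off the pivot.
- cam_slot (a point): Centre of the slot's mouth, on the cam's pivot axis, 46 mm above the table, in the top of a steel block 42 x 30 x 26 mm on the cam; turns with the cam. Slot 23.6 mm along this x, 11.6 mm along y, 24 mm deep, open upward. z up, x towards the cam's lobe: its yaw is the fixture's yaw + cam angle - 1.3.
- key: Loose steel key, about 90 g, upright in its stand at any yaw. Origin: centre of the underside of its shoulder disc (36 mm across, 4 mm thick), z up. Shaft below: 22 mm long, 22 mm wide along x, 10 mm thick along y (two flats), tapered tip; fits the slot either way round. Fully home, the shoulder rests on the block, origin at cam_slot, with about 0.13 rad of play each way.
- key_handle (a point): Centre of the key's orange T-handle, a bar 60 mm along the key's x, 13 mm along y and 28 mm tall, 31 mm above the key's origin (17 to 45 mm above it). A stem 14 mm across joins it to the shoulder disc. Axes as the key's.
- stand: Fixed grey block 62 x 62 x 36 mm, origin at the centre of its underside, with a round upright hole of 25 mm in which the key stands loosely, its shoulder on the block's top. It is on the left or right of the fixture.
- phone: Phone, a slab 71 (x) x 146 (y) x 8 mm, about 190 g, red with a dark face, lying face up on the plate; origin at the centre of its underside, axes nearly as the fixture's. Starts 4 to 5.5 mm short of the fence; against it, its origin is at x = +35 mm in the fixture's frame. The cam at its stop leaves at most 0.5 mm of gap.
- jar: Bystander: amber jar with black cap, 60 mm across, 70 mm high, origin at the centre of its underside; at the side of the fixture opposite the stand.
- screwdriver: Bystander: blue-handled screwdriver, 160 mm long, lying across in front of the robot, origin under its middle.
- tray: Bystander: white parts tray 90 x 130 x 25 mm, origin at the centre of its underside.
There are look-alikes about, which are no part of the job. There is more than one size of the key; the job needs the largest. There is more than one size of the phone; the job needs the smallest.

How it is judged:
By the outcome, as a careful person would: the job done as asked, in the order asked, and still so for the second after the job is handed in, with the robot touching nothing.
It also fails if it takes over 51 s, if anything falls off the work surface, if the arm or the gripper's body presses on something with over 40 N, if the wrist force passes 120 N, or if a joint passes its speed limit or range.

### The arm

A 6-joint arm with a two-finger parallel gripper is mounted at the origin on the work surface. World frame = base frame: x ahead of the robot, y to its left, z up, the work surface at z = 0. Lengths are in m, angles in degrees, forces in N, time in s.
With the tool pointing down it reaches from about 0.3 to 0.75 m from the base axis. Payload 8.5 kg.
Tool frame: the origin (TCP) lies midway between the tips of the shut fingers; the grasp point (between the pads) lies behind it (grasp_offset is the z of the grasp point in the tool frame, in m); z points along the fingers, y is the direction in which the jaws open and shut (so a half turn about z gives the same grasp; the last joint's range is limited). The gripper opens to 85 mm and grips with 20 to 120 N. Pads are 22 mm wide; open, the fingers measure 114 mm over their backs; the gripper's body (76 mm by 85 mm) begins 54 mm behind the grasp point. The pads swing forward as they close: fully open they stand 13 mm farther back than shut.
Start: joints at [62.091, 21.807, 74.336, -0, 83.858, -12.336], TCP at [0.148, 0.53, 0.231] pointing down, gripper open.
Joint ranges: [-178.18, 178.18], [-50.72, 133.34], [12.68, 142.11], [-81.47, 261.47], [9.98, 163.14], [-165.26, 165.26]. Speed limits (degrees/s): [136.94, 136.94, 180, 180, 180, 180].

### API

Orientations are given as a 3x3 rotation matrix whose columns are the frame's x, y, z axes.
In Python, from rig import * gives the robot as it stands.
- The arm moves only by the shell command python3 -m pendant 'ROWS' [FORCE]. ROWS is JSON, one flat list of numbers, 7 for each row, row after row: the finger opening in mm, from 0 to 85.4, then the shift along the tool's x, y, z in units of 50 mm (1.0 is 50 mm), then the turn, a rotation vector about the tool's x, y, z in units of 8 degrees (1.0 is 8 degrees). In form: [hand, dx, dy, dz, wx, wy, wz, hand, dx, dy, dz, wx, wy, wz, ...]. A call has 1 to 12 rows; each row shifts and turns the commanded pose from where the row before left it, along the tool's axes as they then stand; what a row does not reach is not made up. A row lasts 1/10 s, in which the tool goes at most 50 mm and 8.59 degrees, less where a joint would pass 70% of its speed; a pose out of reach is approached as far as the arm can. A call is refused whole if a number of a shift passes 1 or a number of a turn 1, either way. A call with a gripper value outside its range is refused whole. The fingers move at their own pace and stop on an object; FORCE is the grip in N (left out, the last holds). Time passes only in rows, so rows that do not move let the fingers close. It gives the time, the measured TCP pose, the force and the opening at its end, in the units of the state.
- observe(): the state, without advancing time (a new reading comes with each control period).
- get_image(name): name is "side" or "top" or "wrist"; returns a dict with "frame" (480x640x3 uint8, red, green, blue), "depth" (480x640 float32, m along the optical axis (not along the pixel's ray), 0 where there is no reading), "K" (3x3 intrinsics, pixels), "rvec" (rotation vector, rad) and "tvec" (3), from world to camera coordinates, as OpenCV has them. Camera axes: x right, y down, z forward; pixel columns grow to the right and rows downward; lengths in m; the calibration is good to about 2 mm. A picture is of the moment at which its call begins.
- close_job(): hands the job in, once; it reports no verdict.
The state is a dict: "time_s": time; "q": joint angles; "qvel": joint speeds; "joint_efforts": joint torques, N m; "position": TCP position; "tool_rot": TCP orientation; "ft_force": force on the tool from outside, world axes, zero at the start; "wrist_torque": the same for the moment, N m; "grip_width": finger opening in m.
Only numpy, scipy, OpenCV 4.12 (cv2) and the standard library are available. Lean on these libraries where they do the work, as an engineer would, in place of code of your own. Each camera call takes 0.05 s, during which the arm holds its last target.

## Working session

There is one attempt and no reset: what is moved stays moved. The work goes in short steps, Python scripts to look and compute and a shell command to move; the robot and the scene stay as the last step left them, time stands still between calls to the robot, and variables do not carry over. Pictures are saved under pics/ and viewed, and the job is handed in when it is done.

```bash
ls; mkdir -p pics
python3 - <<'E'
from rig import *
import cv2,numpy as np
s=observe();print(s)
for n in("side","top","wrist"):
    d=get_image(n);np.savez(f"pics/{n}0.npz",**d);cv2.imwrite(f"pics/{n}0.png",d["frame"][:,:,::-1])
    R=cv2.Rodrigues(np.array(d["rvec"],float))[0];print(n,d["K"].tolist(),(-R.T@np.array(d["tvec"]).ravel()).round(3),R.round(2).tolist())
E
```

```text
pics
{'time_s': 0.0, 'q': array([ 6.20916995e+01,  2.18435800e+01,  7.43859248e+01,  4.75598127e-04,
        8.38588393e+01, -1.23344122e+01]), 'qvel': array([-0.06921001, -0.02423345,  0.02918138,  0.02302472, -0.04569057,
        0.02873068]), 'joint_efforts': array([-7.64356118e-04, -4.48461306e+01, -2.31271255e+01, -1.67197850e-04,
        4.85403347e-03, -1.91817941e-05]), 'position': array([0.14750873, 0.52953983, 0.23068062]), 'tool_rot': array([[-9.63284660e-01,  2.68481159e-01, -7.28989703e-04],
       [ 2.68481936e-01,  9.63283761e-01, -1.35870708e-03],
       [ 3.37436692e-04, -1.50454225e-03, -9.99998811e-01]]), 'ft_force': array([-0.38654072, -0.06011098, -0.20668339]), 'wrist_torque': array([ 0.02814158,  0.00435582, -0.03799592]), 'grip_width': 0.08512666942302727}
side [[486.07754446957296, 0.0, 321.7087912102746], [0.0, 486.07754446957296, 231.35970095708652], [0.0, 0.0, 1.0]] [ 0.293 -0.779  0.739] [[0.97, -0.26, -0.0], [-0.17, -0.63, -0.76], [0.2, 0.73, -0.65]]
top [[435.90791605263047, 0.0, 321.40229896047504], [0.0, 435.90791605263047, 242.26783240237566], [0.0, 0.0, 1.0]] [ 0.415 -0.028  1.094] [[-0.02, -1.0, 0.01], [-1.0, 0.02, -0.09], [0.09, -0.01, -1.0]]
wrist [[367.7632101679201, 0.0, 319.38789734059446], [0.0, 367.7632101679201, 247.14902237510816], [0.0, 0.0, 1.0]] [0.07  0.551 0.372] [[0.27, 0.96, -0.0], [0.91, -0.25, 0.31], [0.3, -0.09, -0.95]]
```

View pics/top0.png

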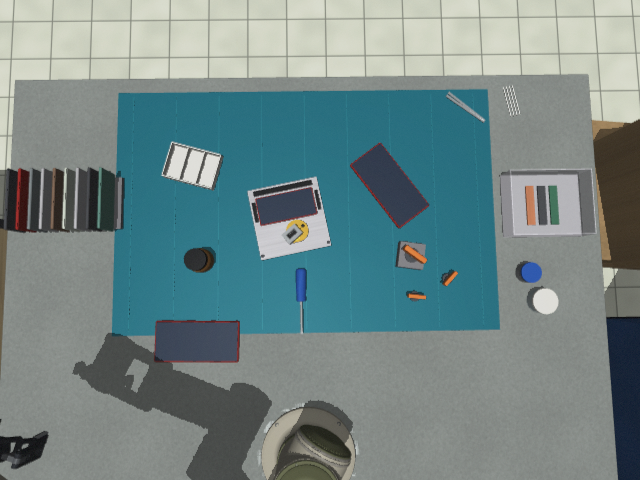

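View pics/side0.png

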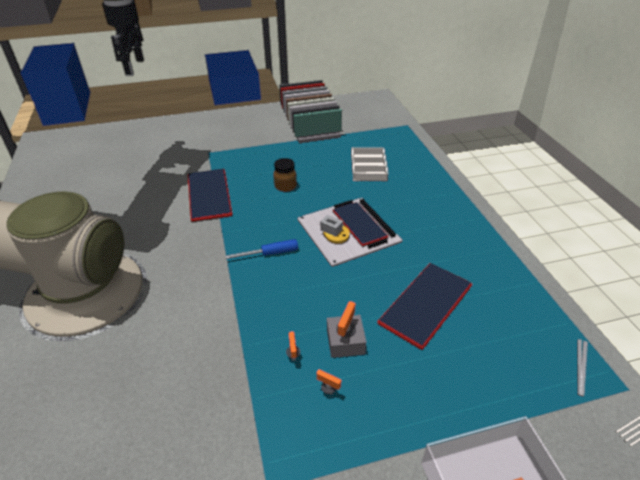

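View pics/wrist0.png

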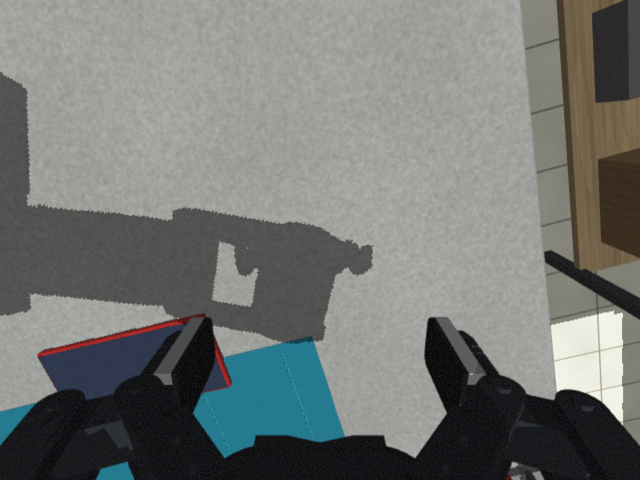

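The top picture shows three orange-handled keys: in the grey stand (415,255), and lying at (450,277) and (417,295). The upright one in the stand is the largest. There are three red/dark slabs: on the plate (286,205), at (390,186) and at (197,341). The one on the plate is the smallest. I'll confirm both in an enlarged crop.

```bash
cat > h.py <<'E'
import numpy as np,cv2
def cam(d):
    R=cv2.Rodrigues(np.array(d["rvec"],float))[0];t=np.array(d["tvec"],float).ravel();return np.array(d["K"]),R,t
def ray(d,uv,z):
    K,R,t=cam(d);uv=np.atleast_2d(np.array(uv,float));r=np.c_[uv,np.ones(len(uv))]@np.linalg.inv(K).T@R
    c=-R.T@t;return c+r*((z-c[2])/r[:,2])[:,None]
def proj(d,P):
    K,R,t=cam(d);p=(np.atleast_2d(P)@R.T+t)@K.T;return p[:,:2]/p[:,2:]
def cloud(d):
    K,R,t=cam(d);v,u=np.mgrid[:480,:640];z=d["depth"];p=np.stack([u,v,np.ones_like(u)],-1)@np.linalg.inv(K).T*z[...,None]
    return (p-t)@R
def save(n,d,box,s):
    x0,y0,x1,y1=box;cv2.imwrite(f"pics/{n}.png",cv2.resize(d["frame"][y0:y1,x0:x1,::-1],None,fx=s,fy=s,interpolation=cv2.INTER_CUBIC))
E
python3 - <<'E'
from h import *
t=np.load("pics/top0.npz");s=np.load("pics/side0.npz")
a=t["frame"][165:310,235:475,::-1];a=cv2.resize(a,None,fx=3.3,fy=3.3,interpolation=cv2.INTER_CUBIC);cv2.imwrite("pics/crop1.png",a)
save("crop2",s,(270,180,430,410),2.5)
for n,d in(("top",t),("side",s)):
    hsv=cv2.cvtColor(d["frame"],cv2.COLOR_RGB2HSV);m=cv2.inRange(hsv,(5,170,130),(14,255,255))
    k,l,st,c=cv2.connectedComponentsWithStats(m)
    P=cloud(d)
    for i in range(1,k):
        if st[i,4]>20:
            q=P[l==i];print(n,st[i],c[i].round(1),np.median(q,0).round(4),q[:,2].max().round(4), ((np.r_[0]) ))
            top=q[q[:,2]>q[:,2].max()-.008]; print('  top n',len(top),cv2.minAreaRect((top[:,:2]*1000).astype(np.float32)))
E
```

```text
top [405 245  22  18 125] [415.1 253.8] [ 0.4766 -0.256   0.0799] 0.084 [0]
  top n 124 ((477.1593322753906, -255.9844970703125), (55.84027099609375, 11.719755172729492), 52.59125518798828)
top [445 272  12  13  52] [450.4 277.8] [ 0.4195 -0.3467  0.0463] 0.0497 [0]
  top n 51 ((419.0252990722656, -346.7490234375), (8.243927955627441, 38.93096160888672), 45.88495635986328)
top [409 294  17   5  50] [416.4 296. ] [ 0.3779 -0.262   0.0468] 0.052 [0]
  top n 50 ((378.0495910644531, -264.2919921875), (39.838470458984375, 7.343142509460449), 84.45354461669922)
side [338 302  16  27 187] [346.2 315.7] [ 0.473  -0.2664  0.0806] 0.0846 [0]
  top n 182 ((474.3493347167969, -263.0021057128906), (58.39272689819336, 11.140708923339844), 53.075721740722656)
side [290 333   7  20  88] [292.3 343.3] [ 0.3747 -0.2735  0.0479] 0.0505 [0]
  top n 86 ((375.1138916015625, -270.6666259765625), (39.0272102355957, 7.840933322906494), 82.4151611328125)
side [318 371  22  14 136] [328.6 377.5] [ 0.4167 -0.3538  0.0471] 0.0503 [0]
  top n 135 ((416.7536926269531, -353.0126953125), (9.207752227783203, 40.444862365722656), 46.698448181152344)
```

View pics/crop1.png

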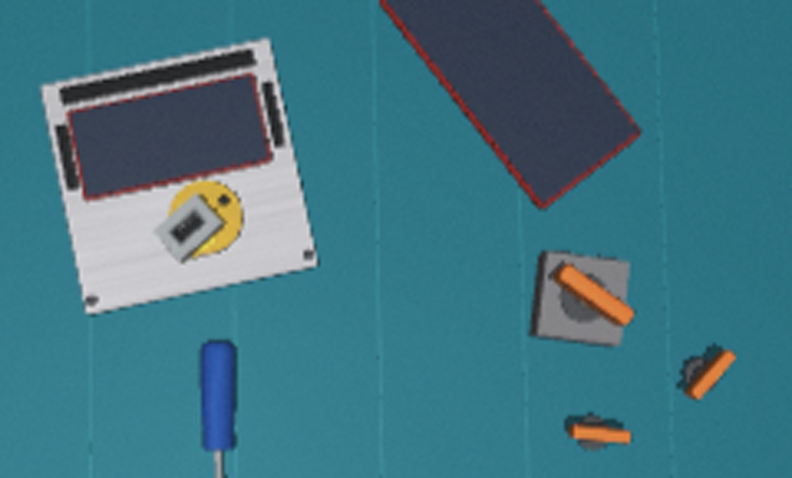

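View pics/crop2.png

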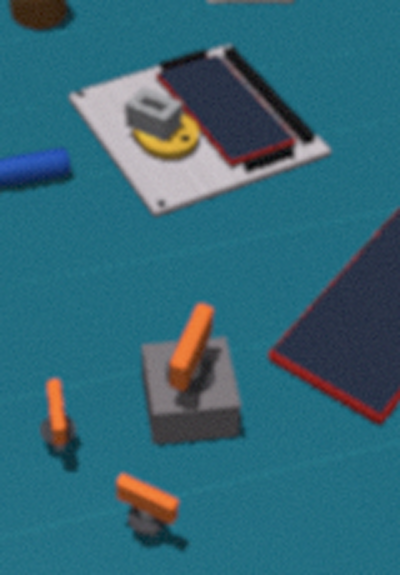

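Confirmed. The key in the stand has a ~58-60 mm handle (the two look-alikes ~40 mm), and the phone is the slab on the plate. Next I'll measure the poses.

Run:
```python
from h import *
import rig
print([n for n in dir(rig) if not n.startswith('__')], getattr(rig,'grasp_offset',None))
t=np.load("pics/top0.npz");s=np.load("pics/side0.npz")
def comp(m):
    k,l,st,c=cv2.connectedComponentsWithStats(m);i=1+np.argmax(st[1:,4]);return (l==i).astype(np.uint8)
def rect(m,d,z):
    c=max(cv2.findContours(m,cv2.RETR_EXTERNAL,cv2.CHAIN_APPROX_NONE)[0],key=cv2.contourArea)[:,0]
    p=ray(d,c,z)[:,:2]*1000;return cv2.minAreaRect(p.astype(np.float32))
for n,d,box in(("top",t,(240,165,340,270)),("side",s,(290,190,410,270))):
    hsv=cv2.cvtColor(d["frame"],cv2.COLOR_RGB2HSV);P=cloud(d)
    x0,y0,x1,y1=box;w=np.zeros((480,640),np.uint8);w[y0:y1,x0:x1]=255
    bg=cv2.inRange(hsv,(85,120,50),(100,255,255))
    fx=comp((255-bg)&w);print(n,"fixture",rect(fx,d,.008))
    ye=comp(cv2.inRange(hsv,(20,130,100),(34,255,255))&w);
    c=np.argwhere(ye)[:,::-1];print(" yellow ",cv2.minEnclosingCircle((ray(d,c,.020)[:,:2]*1000).astype(np.float32)))
    blk=comp(((P[...,2]>.036)&(P[...,2]<.056)).astype(np.uint8)*255&w);
    q=P[blk>0];print(" block",blk.sum(),cv2.minAreaRect((q[:,:2]*1000).astype(np.float32)),np.median(q,0),rect(blk,d,.046))
    ph=comp(cv2.inRange(hsv,(105,60,30),(130,200,110))&w);print(" phone",rect(ph,d,.016))
    og=cv2.inRange(hsv,(5,170,130),(14,255,255));o=np.zeros_like(og)
    if n=="top":o[240:266,400:430]=1
    else:o[300:331,336:356]=1
    print(" key",rect(comp(og*o),d,.081))
```

```text
['MotionError', 'close_job', 'get_image', 'grasp_offset', 'observe'] -0.0187
top fixture ((577.8494873046875, 43.31865692138672), (181.84036254882812, 181.6142578125), 11.041082382202148)
 yellow  ((542.128173828125, 21.730073928833008), 28.40964126586914)
 block 181 ((533.1385498046875, 34.11174774169922), (29.911935806274414, 41.76164245605469), 41.39468002319336) [0.53251742 0.03297843 0.04553738] ((533.0999145507812, 33.87612533569336), (30.924232482910156, 41.0589599609375), 43.97968292236328)
 phone ((607.2366333007812, 49.872825622558594), (62.679931640625, 138.0757293701172), 10.616246223449707)
 key ((476.7999572753906, -255.70555114746094), (56.50252151489258, 11.795964241027832), 53.112770080566406)
side fixture ((573.5836181640625, 37.152923583984375), (184.632080078125, 190.3661651611328), 11.283798217773438)
 yellow  ((540.4967041015625, 13.644073486328125), 30.178321838378906)
 block 230 ((530.008056640625, 29.681686401367188), (35.01557922363281, 43.34186935424805), 46.311241149902344) [0.52918359 0.02824608 0.04450838] ((528.3160400390625, 24.71208381652832), (40.772212982177734, 47.14089584350586), 41.78411865234375)
 phone ((603.3780517578125, 49.298667907714844), (58.521121978759766, 140.1487579345703), 11.345966339111328)
 key ((473.9833984375, -264.5006103515625), (60.641536712646484, 12.238780975341797), 52.80975341796875)
```

Fixture yaw is ≈ 11.1°, pivot ≈ (0.533, 0.034), block yaw ≈ -48°, and the key handle is ≈ (0.476, -0.258) at yaw ≈ 53°. I'll move above the key.

```bash
python3 -m pendant '[85,-0.53,-0.67,0.01,0,0,0,85,-0.53,-0.67,0.01,0,0,0,85,-0.53,-0.67,0.01,0,0,0,85,-0.53,-0.67,0.01,0,0,0,85,-0.53,-0.67,0.01,0,0,0,85,-0.53,-0.67,0.01,0,0,0,85,-0.53,-0.67,0.01,0,0,0,85,-0.53,-0.67,0.01,0,0,0,85,-0.53,-0.67,0.01,0,0,0,85,-0.53,-0.67,0.01,0,0,0]'
python3 -m pendant '[85,-0.53,-0.67,0.01,0,0,0,85,-0.53,-0.67,0.01,0,0,0,85,-0.53,-0.67,0.01,0,0,0,85,-0.53,-0.67,0.01,0,0,0,85,-0.53,-0.67,0.01,0,0,0,85,-0.53,-0.67,0.01,0,0,0,85,-0.53,-0.67,0.01,0,0,0,85,-0.53,-0.67,0.01,0,0,0,85,-0.53,-0.67,0.01,0,0,0,85,-0.53,-0.67,0.01,0,0,0]'
```

```text
time_s: 1.15
position: [0.3131, 0.1343, 0.2264]
tool_rot: [[-0.963, 0.268, 0.0], [0.268, 0.963, 0.0], [-0.0, 0.0, -1.0]]
ft_force: [1.6, 0.1, 0.9]
grip_width: 0.0846
time_s: 2.15
position: [0.4786, -0.2596, 0.221]
tool_rot: [[-0.963, 0.269, -0.0], [0.269, 0.963, 0.0], [0.0, 0.0, -1.0]]
ft_force: [0.7, 1.0, 0.2]
grip_width: 0.0852
```

Now I'll turn 111.8° clockwise (+wz).

```bash
python3 -m pendant '[85,0,0,0,0,0,1,85,0,0,0,0,0,1,85,0,0,0,0,0,1,85,0,0,0,0,0,1,85,0,0,0,0,0,1,85,0,0,0,0,0,1,85,0,0,0,0,0,1]' >/dev/null
python3 -m pendant '[85,0,0,0,0,0,1,85,0,0,0,0,0,1,85,0,0,0,0,0,1,85,0,0,0,0,0,1,85,0,0,0,0,0,1,85,0,0,0,0,0,1,85,0,0,0,0,0,1,85,0,0,0,0,0,0]'
python3 - <<'E'
from rig import *
from h import *
s=observe();print(s["position"],s["q"].round(1))
d=get_image("wrist");np.savez("pics/w1.npz",**d);cv2.imwrite("pics/w1.png",d["frame"][:,:,::-1])
hsv=cv2.cvtColor(d["frame"],cv2.COLOR_RGB2HSV);m=cv2.inRange(hsv,(5,170,110),(14,255,255));P=cloud(d)
k,l,st,c=cv2.connectedComponentsWithStats(m)
for i in range(1,k):
    if st[i,4]>60:
        q=P[l==i];zt=np.percentile(q[:,2],98)
        mt=((l==i)&(P[...,2]>.081-.006)).astype(np.uint8)
        print(st[i],zt)
        if mt.sum()>50:
            c0=max(cv2.findContours(mt,0,cv2.CHAIN_APPROX_NONE)[0],key=cv2.contourArea)[:,0]
            print(cv2.minAreaRect((ray(d,c0,.081)[:,:2]*1000).astype(np.float32)),cv2.minAreaRect((P[mt>0][:,:2]*1000).astype(np.float32)))
E
```

```text
time_s: 3.65
position: [0.4782, -0.2578, 0.2211]
tool_rot: [[0.611, 0.792, -0.0], [0.792, -0.611, 0.0], [0.0, -0.001, -1.0]]
ft_force: [-0.0, 0.9, -0.0]
grip_width: 0.0851
[ 0.47823762 -0.25783221  0.22111158] [-40.8  21.6  76.4  -0.   82.   -3.2]
[311 193  16  75 982] 0.08126909813337292
((477.1103210449219, -258.2412109375), (57.948272705078125, 12.007438659667969), 52.660057067871094) ((492.84747314453125, -237.60704040527344), (111.10244750976562, 12.172607421875), 52.637149810791016)
[226 268  32  39 310] 0.04656346831188983
[308 316  42  13 340] 0.04619680504405442
```

View pics/w1.png

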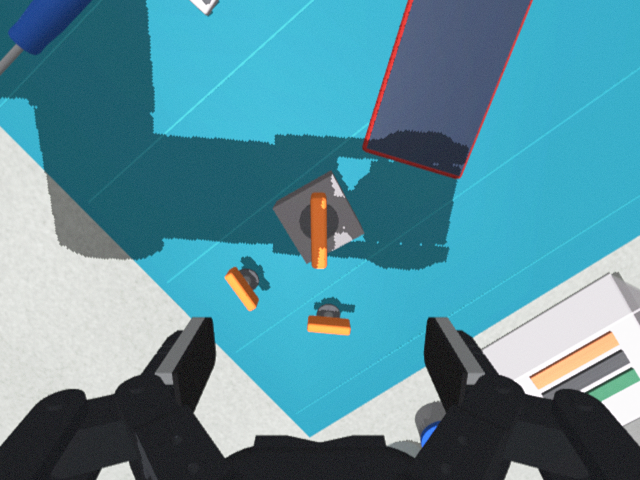

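The wrist view shows the key at (319,230), long axis vertical between the jaws, and the tool is within ~1 mm and 0.3° of it. I'll descend and grip.

```bash
python3 -m pendant '[60,-0.02,-0.01,0.5,0,0,-0.04,60,0,0,0.6,0,0,0,60,0,0,0.6,0,0,0,60,0,0,0.6,0,0,0,60,0,0,0.6,0,0,0,60,0,0,0.52,0,0,0,60,0,0,0,0,0,0]'
python3 -m pendant '[0,0,0,0,0,0,0,0,0,0,0,0,0,0,0,0,0,0,0,0,0,0,0,0,0,0,0,0,0,0,0,0,0,0,0,0,0,0,0,0,0,0,0,0,0,0,0,0,0]' 60
```

```text
time_s: 4.4
position: [0.476, -0.2573, 0.0475]
tool_rot: [[0.603, 0.798, -0.005], [0.798, -0.603, 0.004], [0.0, -0.006, -1.0]]
ft_force: [-0.2, 0.9, 0.2]
grip_width: 0.0603
time_s: 5.1
position: [0.4778, -0.2588, 0.0517]
tool_rot: [[0.605, 0.796, 0.002], [0.796, -0.605, -0.002], [-0.0, 0.003, -1.0]]
ft_force: [-0.8, 0.6, 6.5]
grip_width: 0.0119
```

```bash
python3 -m pendant '[0,0,0,-0.2,0,0,0,0,0,0,-0.4,0,0,0,0,0,0,-0.5,0,0,0,0,0,0,-0.5,0,0,0,0,0,0,0,0,0,0,0,0,0,0,0,0,0]'
python3 - <<'E'
from rig import *
from h import *
s=observe();print(s["position"],s["q"].round(1),s["grip_width"],s["ft_force"],s["tool_rot"].round(4).tolist())
for n in("wrist","side","top"):
    d=get_image(n);np.savez(f"pics/{n}2.npz",**d);cv2.imwrite(f"pics/{n}2.png",d["frame"][:,:,::-1])
E
```

```text
time_s: 5.7
position: [0.4772, -0.2583, 0.1306]
tool_rot: [[0.605, 0.796, 0.001], [0.796, -0.605, -0.0], [-0.0, 0.001, -1.0]]
ft_force: [-0.6, 0.1, -2.6]
grip_width: 0.0123
[ 0.47721093 -0.25827924  0.13061155] [-40.9  26.5  84.7   0.   68.8  -3.7] 0.012343172419937192 [-0.62724051  0.10744789 -2.59332497] [[0.6052, 0.7961, 0.0005], [0.7961, -0.6052, -0.0004], [-0.0, 0.0007, -1.0]]
```

View pics/wrist2.png

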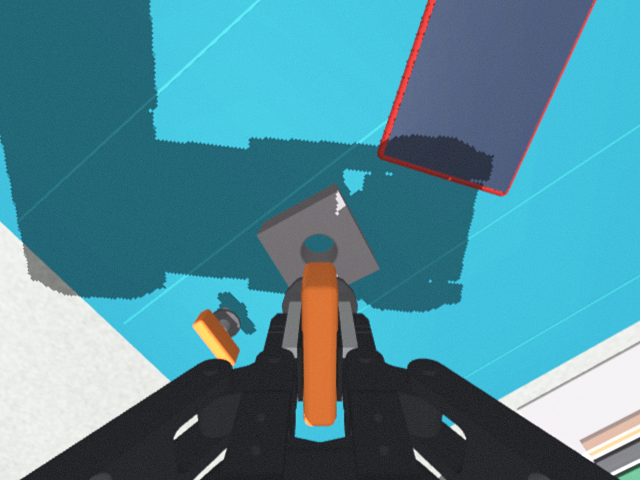

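View pics/side2.png

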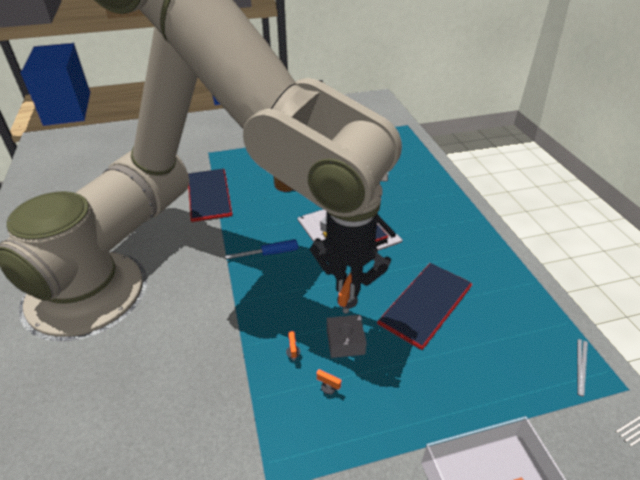

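Run:
```python
from h import *
d=np.load("pics/wrist2.npz")
hsv=cv2.cvtColor(d["frame"],cv2.COLOR_RGB2HSV);m=cv2.inRange(hsv,(5,150,80),(16,255,255))
m[:, :290]=0;m[:,350:]=0
P=cloud(d);q=P[m>0];print(m.sum()/255,np.percentile(q[:,2],[5,50,90,98]))
zt=np.percentile(q[:,2],90)
c=max(cv2.findContours(m,0,cv2.CHAIN_APPROX_NONE)[0],key=cv2.contourArea)[:,0];print(cv2.boundingRect(c))
R=np.array([[.6052,.7961],[.7961,-.6052]]);T=np.array([.4772,-.2583])
for z in(.158,.160,.162):
    w=ray(d,c,z)[:,:2]-T
    tl=w@R  # tool x,y comps
    print(z,(tl.min(0)*1000).round(1),(tl.max(0)*1000).round(1),cv2.minAreaRect((tl*1000).astype(np.float32)))
s=np.load("pics/side2.npz");save("side2c",s,(290,240,400,340),6)
save("w2c",d,(250,240,390,440),3)
```

```text
5464.0 [0.1431775  0.15832199 0.15921762 0.15973371]
(301, 263, 37, 162)
0.158 [-29.7  -6.4] [37.2  6.4] ((3.7529754638671875, 0.06959819793701172), (12.665773391723633, 66.93540954589844), 89.48274993896484)
0.16 [-27.7  -6.2] [38.   6.3] ((5.099803924560547, 0.06919384002685547), (12.443578720092773, 65.76114654541016), 89.48274993896484)
0.162 [-25.8  -6.1] [38.7  6.2] ((6.446632385253906, 0.06878519058227539), (12.221378326416016, 64.58688354492188), 89.48274993896484)
```

View pics/side2c.png

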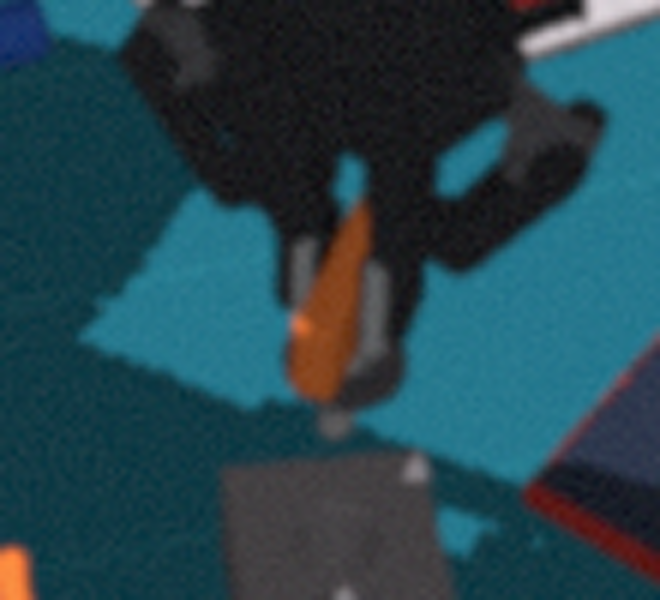

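View pics/w2c.png

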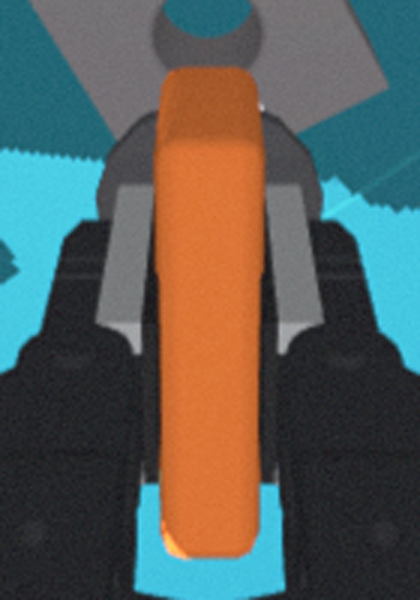

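Run:
```python
from h import *
d=np.load("pics/wrist2.npz");P=cloud(d)
R=np.array([[.6052,.7961],[.7961,-.6052]]);T=np.array([.4772,-.2583])
print([(r,P[r,320,2].round(4)) for r in range(258,432,6)])
for z in(.157,.158,.159,.160,.161,.162):
    print(z,((ray(d,[[320,288],[320,425]],z)[:,:2]-T)@R*1000).round(1).tolist())
print(((ray(d,[[320,263]],.132)[:,:2]-T)@R*1000).round(1).tolist())
# shoulder disc
print(P[285:300,288:300:4,2].round(3)[::5])
```

```text
[(258, np.float64(0.013)), (264, np.float64(0.1358)), (270, np.float64(0.1425)), (276, np.float64(0.1483)), (282, np.float64(0.153)), (288, np.float64(0.1568)), (294, np.float64(0.1579)), (300, np.float64(0.1586)), (306, np.float64(0.1589)), (312, np.float64(0.1587)), (318, np.float64(0.1587)), (324, np.float64(0.1585)), (330, np.float64(0.1586)), (336, np.float64(0.1593)), (342, np.float64(0.1592)), (348, np.float64(0.1592)), (354, np.float64(0.159)), (360, np.float64(0.1589)), (366, np.float64(0.1588)), (372, np.float64(0.1582)), (378, np.float64(0.1594)), (384, np.float64(0.1598)), (390, np.float64(0.1583)), (396, np.float64(0.1592)), (402, np.float64(0.1583)), (408, np.float64(0.1586)), (414, np.float64(0.1593)), (420, np.float64(0.1583)), (426, np.float64(-0.0004))]
0.157 [[27.7, 0.3], [-31.1, 0.3]]
0.158 [[28.1, 0.3], [-30.2, 0.3]]
0.159 [[28.6, 0.3], [-29.2, 0.3]]
0.16 [[29.0, 0.3], [-28.2, 0.3]]
0.161 [[29.5, 0.3], [-27.2, 0.3]]
0.162 [[30.0, 0.3], [-26.3, 0.3]]
[[27.3, 0.4]]
[[0.035 0.117 0.117]
 [0.116 0.117 0.117]
 [0.117 0.117 0.118]]
```

The key is held upright, centred within ~1 mm (tool x ≈ -0.7 mm), with its origin ≈ 16.5 mm below the TCP. Next I'll move beside the slot (offset so the wrist camera sees it) and turn to its yaw.

```bash
python3 -m pendant '[0,0.4,-0.14,0,0,0,0,0,0.74,-0.25,0,0,0,0,0,0.74,-0.25,0,0,0,0,0,0.74,-0.25,0,0,0,0,0,0.74,-0.25,0,0,0,0,0,0.74,-0.25,0,0,0,0,0,0.67,-0.23,0,0,0,0,0,0.4,-0.14,0,0,0,0]' >/dev/null
python3 -m pendant '[0,0,0,0,0,0,-0.99,0,0,0,0,0,0,-0.99,0,0,0,0,0,0,-0.99,0,0,0,0,0,0,-0.99,0,0,0,0,0,0,-0.99,0,0,0,0,0,0,-0.99,0,0,0,0,0,0,-0.99,0,0,0,0,0,0,-0.99,0,0,0,0,0,0,-0.99,0,0,0,0,0,0,-0.99,0,0,0,0,0,0,0,0,0,0,0,0,0,0]'
python3 - <<'E'
from rig import *
from h import *
s=observe();print(s["position"],s["q"].round(1),s["grip_width"],s["tool_rot"].round(4).tolist())
d=get_image("wrist");np.savez("pics/wrist3.npz",**d);cv2.imwrite("pics/wrist3.png",d["frame"][:,:,::-1])
E
```

```text
time_s: 7.85
position: [0.5635, 0.0007, 0.1297]
tool_rot: [[-0.666, 0.746, -0.001], [0.746, 0.666, 0.0], [0.001, -0.001, -1.0]]
ft_force: [-0.2, -0.1, -0.3]
grip_width: 0.012
[0.56349476 0.00069105 0.12968175] [-12.   28.4  81.2   0.   70.4 -53.7] 0.012031835391918377 [[-0.6657, 0.7462, -0.0013], [0.7462, 0.6657, 0.0003], [0.0011, -0.0008, -1.0]]
```

View pics/wrist3.png

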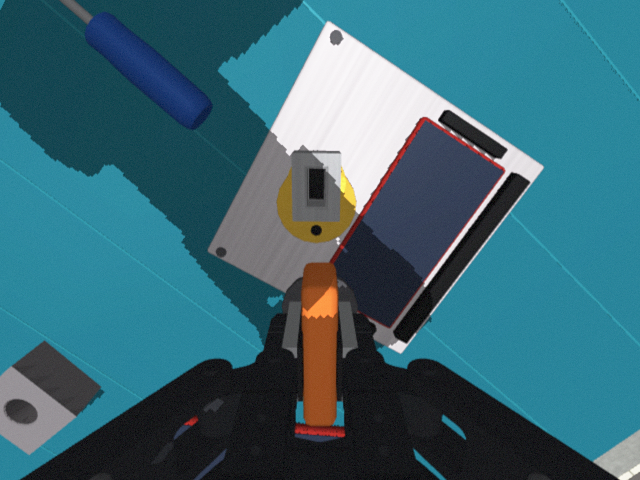

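Run:
```python
from h import *
d=np.load("pics/wrist3.npz");save("w3c",d,(270,140,370,240),6)
P=cloud(d)
R=np.array([[-.6657,.7462],[.7462,.6657]]);T=np.array([.5635,.0007])
print(P[150:225:3,316,2].round(3));
m=((P[...,2]>.041)&(P[...,2]<.052)).astype(np.uint8);m[240:]=0;m[:140]=0;m[:,:270]=0;m[:,370:]=0
c=max(cv2.findContours(m,0,cv2.CHAIN_APPROX_NONE)[0],key=cv2.contourArea)[:,0]
tl=((ray(d,c,.046)[:,:2]-T)@R*1000).astype(np.float32);print("block",cv2.minAreaRect(tl),cv2.boundingRect(c))
tl=(ray(d,c,.046)[:,:2]*1000).astype(np.float32);print(cv2.minAreaRect(tl))
g=cv2.cvtColor(d["frame"],cv2.COLOR_RGB2GRAY);print(g[160:212:2,316]);print(g[185,290:345:1])
```

```text
[0.007 0.044 0.045 0.045 0.045 0.044 0.044 0.022 0.022 0.021 0.021 0.021
 0.022 0.022 0.021 0.022 0.021 0.025 0.035 0.043 0.045 0.045 0.046 0.045
 0.019]
block ((44.171897888183594, -2.5618057250976562), (41.860538482666016, 29.838417053222656), 0.5194652080535889) (291, 153, 51, 69)
((532.1823120117188, 31.956594467163086), (29.83888053894043, 41.86112976074219), 41.21731185913086)
[101  99 101  93  68  17  23  26  27  22  22  20  16  25  19  23  24  13
  16  30  80  76  76  85  97  98]
[114 114 103 101 103 104  99 100 100 100 101 104 105 106 100  89  88  74
  86  27  18  29  25  19  17  27  11  17  16  18  13  24  25  31  58  84
  93  91 101 105 104 109 102 104 101 103 127 181 203 200 212 230 234 233
 233]
```

View pics/w3c.png

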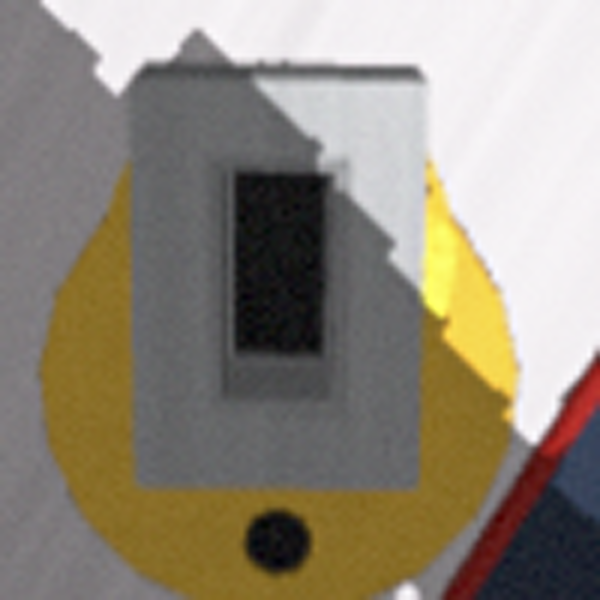

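The slot mouth is at about (316,183) in the wrist picture and its axis is parallel to the tool within 0.5°. Relative to the key it lies at tool x ≈ +44.8 mm, y ≈ -2.7 mm. I'll move closer and lower for a second look before inserting.

```bash
python3 -m pendant '[0,0.2,-0.03,0.2,0,0,0.06,0,0.25,-0.024,0.3,0,0,0,0,0,0,0.1,0,0,0,0,0,0,0,0,0,0,0,0,0,0,0,0,0]'
python3 - <<'E'
from rig import *
from h import *
s=observe();print(s["position"],s["tool_rot"].round(4).tolist())
d=get_image("wrist");np.savez("pics/wrist4.npz",**d);cv2.imwrite("pics/wrist4.png",d["frame"][:,:,::-1])
save("w4c",d,(250,140,390,310),3.5)
R=s["tool_rot"][:2,:2];T=s["position"][:2];P=cloud(d)
m=((P[...,2]>.041)&(P[...,2]<.052)).astype(np.uint8);m[270:]=0;m[:,:260]=0;m[:,380:]=0
c=max(cv2.findContours(m,0,cv2.CHAIN_APPROX_NONE)[0],key=cv2.contourArea)[:,0]
tl=((ray(d,c,.046)[:,:2]-T)@R*1000).astype(np.float32);print("block",cv2.minAreaRect(tl),cv2.boundingRect(c))
print(cv2.minAreaRect((ray(d,c,.046)[:,:2]*1000).astype(np.float32)))
E
```

```text
time_s: 8.4
position: [0.5475, 0.0153, 0.1008]
tool_rot: [[-0.662, 0.75, 0.001], [0.75, 0.662, -0.0], [-0.001, 0.001, -1.0]]
ft_force: [-0.6, -0.8, -0.6]
grip_width: 0.0121
[0.5475083  0.01527389 0.10078322] [[-0.6615, 0.7499, 0.001], [0.7499, 0.6615, -0.0003], [-0.0009, 0.0006, -1.0]]
block ((23.340795516967773, -0.49051761627197266), (42.219966888427734, 29.811046600341797), 0.21481174230575562) (292, 196, 55, 74)
((531.6994018554688, 32.4527473449707), (29.81104850769043, 42.21997833251953), 41.20314407348633)
```

View pics/w4c.png

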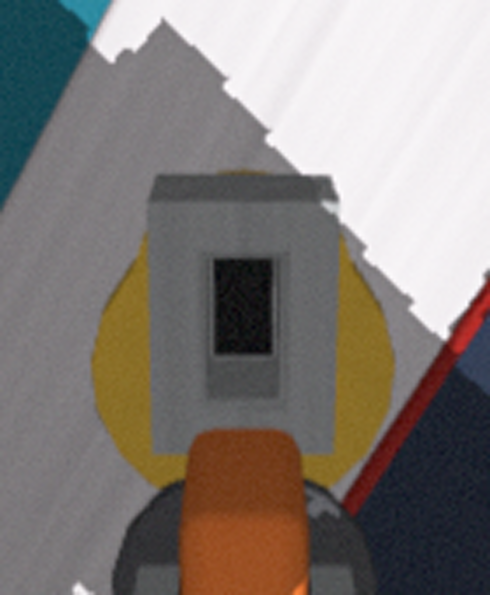

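The slot is now at tool (+24.0, -0.6) mm from the key. I'll go above it, then down to just over the mouth.

```bash
python3 -m pendant '[0,0.2,-0.012,0,0,0,0.02,0,0.28,0,0,0,0,0,0,0,0,0,0,0,0,0,0,0,0.16,0,0,0,0,0,0,0.1,0,0,0,0,0,0,0,0,0,0]'
python3 - <<'E'
from rig import *
from h import *
s=observe();print(s["position"],s["ft_force"],s["wrist_torque"],s["tool_rot"].round(4).tolist())
d=get_image("wrist");save("w5c",d,(230,180,410,340),4)
np.savez("pics/wrist5.npz",**d)
d=get_image("side");save("s5c",d,(290,170,420,270),6)
E
```

```text
time_s: 9.05
position: [0.5301, 0.0331, 0.0863]
tool_rot: [[-0.66, 0.751, -0.002], [0.751, 0.66, 0.0], [0.001, -0.001, -1.0]]
ft_force: [0.3, 0.6, -0.2]
grip_width: 0.0119
[0.53012385 0.03313724 0.08628042] [ 0.25636726  0.55650852 -0.22225419] [ 0.01672269 -0.03465601 -0.02876467] [[-0.6599, 0.7513, -0.0018], [0.7513, 0.6599, 0.0002], [0.0014, -0.0012, -1.0]]
```

View pics/w5c.png

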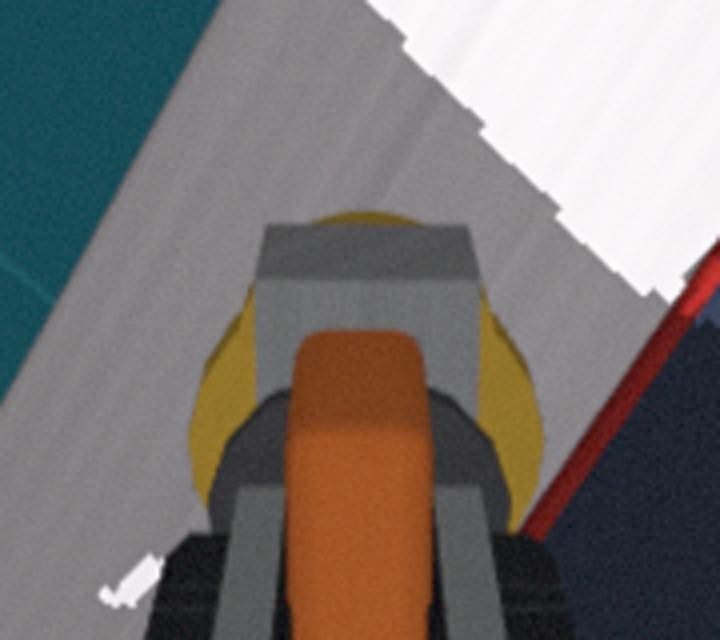

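View pics/s5c.png

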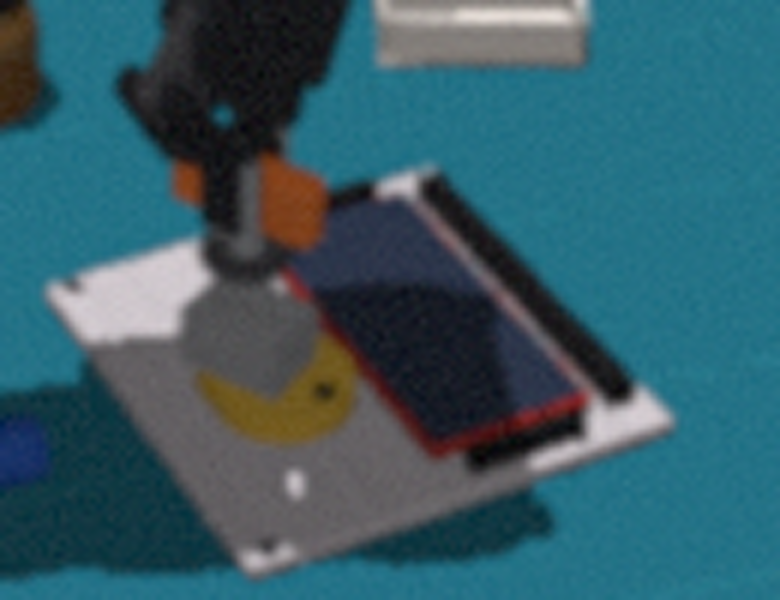

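Run:
```python
from rig import *
from h import *
fs=[get_image("wrist") for _ in range(4)]
d=fs[0];g=np.mean([f["frame"].astype(float) for f in fs],0)
K,R,t=cam(d)
s=observe();tr=s["tool_rot"]
print("cam axes in tool:",(R@tr).round(4).tolist())
def edges(row,ch,lo,hi):
    p=cv2.GaussianBlur(g[row:row+1,:,ch].astype(np.float32),(1,1),0)[0];dp=np.diff(p);return [(lo+i+.5,round(float(dp[lo+i]),0)) for i in range(hi-lo) if abs(dp[lo+i])>12]
for r in(252,256,260): print(r,edges(r,2,270,370))
for r in(275,300,320): print(r,edges(r,0,270,370))
D=np.mean([f["depth"] for f in fs],0);print(D[256,[300,320,340]],D[285,[290,320,348]],D[320,320])
np.save("pics/g5.npy",g)
```

```text
cam axes in tool: [[-0.0005, 1.0, 0.0004], [-0.9493, -0.0003, -0.3143], [-0.3143, -0.0006, 0.9493]]
252 [(290.5, -62.0), (292.5, 55.0), (348.5, -24.0), (350.5, 57.0)]
256 [(288.5, -22.0), (289.5, -58.0), (290.5, -14.0), (291.5, 20.0), (292.5, 46.0), (348.5, -34.0), (349.5, -32.0), (350.5, 23.0), (351.5, 54.0), (352.5, 19.0)]
260 [(285.5, -29.0), (286.5, -57.0), (287.5, -15.0), (291.5, 14.0), (292.5, 46.0), (293.5, 12.0), (348.5, -36.0), (349.5, -27.0), (353.5, 32.0), (354.5, 59.0), (355.5, 15.0)]
275 [(279.5, 15.0), (292.5, -19.0), (293.5, -17.0), (348.5, 27.0)]
300 [(282.5, -70.0), (283.5, -17.0), (300.5, 39.0), (301.5, 29.0), (302.5, 15.0), (336.5, -23.0), (337.5, -40.0), (338.5, -22.0), (355.5, 36.0), (356.5, 50.0), (365.5, -34.0)]
320 [(270.5, -152.0), (271.5, -62.0), (285.5, 27.0), (286.5, 31.0), (298.5, -18.0), (299.5, -38.0), (300.5, 34.0), (301.5, 61.0), (302.5, 16.0), (335.5, -12.0), (336.5, -25.0), (337.5, -64.0), (338.5, -16.0), (339.5, 43.0), (340.5, 16.0), (352.5, -29.0), (353.5, -31.0)]
[0.19556317 0.1945365  0.19483317] [0.22860315 0.12674625 0.17119889] 0.12804876
```

Run:
```python
from rig import *
from h import *
g=np.load("pics/g5.npy");d=np.load("pics/wrist5.npz");K,R,t=cam(d)
gr=g.mean(2)
print("col300",gr[228:300,298].round(0).tolist());print("col341",gr[228:300,342].round(0).tolist())
print("col320 ",g[255:300,320,0].round(0).tolist())
a=np.linalg.inv(K)@np.array([319.4,0,1])
T=np.array([[-0.0005,1,0.0004],[-0.9493,-.0003,-.3143],[-.3143,-.0006,.9493]]) # cam<-tool
# camera pos in tool
s=observe();c=-R.T@t;ct=s["tool_rot"].T@(c-s["position"]);print("cam in tool",ct.round(4))
P=cloud(d)
for nm,uv in(("blk",(300,256)),("disc",(290,285))): print(nm,P[uv[1],uv[0]].round(4))
def tx(u,v,ztool):
    r=T.T@(np.linalg.inv(K)@np.array([u,v,1]));return (ct+r*(ztool-ct[2])/r[2])*1000
tz=s["position"][2]
for v in(249,250,251): print("block edge",v,tx(320,v,tz-.046))
for v in range(274,283,2): print("disc u",v,tx(298,v,.0125),tx(341,v,.0125))
```

```text
col300 [134.0, 132.0, 132.0, 133.0, 132.0, 133.0, 121.0, 89.0, 77.0, 80.0, 81.0, 80.0, 82.0, 84.0, 85.0, 85.0, 80.0, 82.0, 83.0, 82.0, 92.0, 105.0, 108.0, 108.0, 106.0, 108.0, 109.0, 106.0, 108.0, 108.0, 108.0, 108.0, 107.0, 106.0, 106.0, 107.0, 107.0, 107.0, 107.0, 107.0, 107.0, 106.0, 106.0, 107.0, 106.0, 106.0, 107.0, 107.0, 106.0, 98.0, 65.0, 42.0, 46.0, 55.0, 56.0, 55.0, 56.0, 57.0, 56.0, 55.0, 54.0, 55.0, 56.0, 55.0, 54.0, 55.0, 54.0, 53.0, 56.0, 56.0, 56.0, 54.0]
col341 [137.0, 136.0, 137.0, 136.0, 136.0, 137.0, 124.0, 95.0, 85.0, 82.0, 82.0, 79.0, 82.0, 83.0, 81.0, 82.0, 84.0, 79.0, 82.0, 84.0, 93.0, 108.0, 112.0, 112.0, 111.0, 112.0, 112.0, 110.0, 109.0, 109.0, 112.0, 111.0, 111.0, 112.0, 111.0, 111.0, 113.0, 110.0, 109.0, 110.0, 109.0, 108.0, 109.0, 111.0, 109.0, 111.0, 111.0, 112.0, 110.0, 110.0, 94.0, 54.0, 38.0, 45.0, 55.0, 75.0, 100.0, 108.0, 108.0, 104.0, 86.0, 58.0, 56.0, 56.0, 54.0, 53.0, 54.0, 54.0, 51.0, 55.0, 53.0, 55.0]
col320  [106.0, 106.0, 106.0, 104.0, 106.0, 104.0, 107.0, 114.0, 122.0, 122.0, 122.0, 123.0, 121.0, 123.0, 124.0, 122.0, 124.0, 124.0, 123.0, 123
[... 180 characters left out ...]
am in tool [ 0.0807 -0.0005 -0.1404]
blk [0.5122 0.0375 0.0448]
disc [0.5249 0.0108 0.0186]
block edge 249 [19.50318609 -0.28978339 41.44451699]
block edge 250 [18.95226403 -0.28975598 41.44451699]
block edge 251 [18.40034656 -0.28972853 41.44451699]
disc u 274 [ 17.41464845 -10.19423026  12.5       ] [17.40819673  9.10168855 12.5       ]
disc u 276 [ 16.44404565 -10.21243241  12.5       ] [16.4376311   9.11915594 12.5       ]
disc u 278 [ 15.4698477  -10.23070198  12.5       ] [15.46347063  9.13668803 12.5       ]
disc u 280 [ 14.49203458 -10.24903934  12.5       ] [14.48569532  9.15428518 12.5       ]
disc u 282 [ 13.51058612 -10.26744488  12.5       ] [13.504285    9.17194775 12.5       ]
```

Relative to the key, the block sits at +0.7 mm in tool y and is aligned in tool x within ~0.3 mm. I'll correct y and descend while watching the force.

```bash
python3 -m pendant '[0,0,0.015,0,0,0,0,0,0,0,0.06,0,0,0,0,0,0,0.06,0,0,0,0,0,0,0,0,0,0]'
python3 - <<'E'
from rig import *
from h import *
s=observe();print(s["position"],s["ft_force"],s["wrist_torque"])
E
```

```text
time_s: 9.75
position: [0.5308, 0.0338, 0.0808]
tool_rot: [[-0.66, 0.751, -0.001], [0.751, 0.66, 0.0], [0.001, -0.001, -1.0]]
ft_force: [-0.7, 0.2, -1.0]
grip_width: 0.0119
[0.53075677 0.03380382 0.08080331] [-0.65546623  0.20905979 -1.04553587] [-0.00574472  0.02094333 -0.00950639]
```

```bash
python3 -m pendant '[0,0,0,0.06,0,0,0,0,0,0,0.06,0,0,0,0,0,0,0,0,0,0]'
python3 -m pendant '[0,0,0,0.06,0,0,0,0,0,0,0.06,0,0,0,0,0,0,0,0,0,0]'
```

```text
time_s: 10.05
position: [0.5308, 0.0338, 0.0749]
tool_rot: [[-0.66, 0.751, -0.001], [0.751, 0.66, 0.0], [0.001, -0.001, -1.0]]
ft_force: [0.6, 0.4, -0.3]
grip_width: 0.0123
time_s: 10.35
position: [0.5309, 0.0338, 0.0689]
tool_rot: [[-0.66, 0.751, -0.001], [0.751, 0.66, 0.0], [0.0, -0.0, -1.0]]
ft_force: [0.1, -0.2, -0.7]
grip_width: 0.0118
```

It's sliding in with no force. The last few millimetres to the shoulder contact follow.

```bash
python3 -m pendant '[0,0,0,0.05,0,0,0,0,0,0,0.04,0,0,0,0,0,0,0,0,0,0]'
python3 -m pendant '[0,0,0,0.02,0,0,0,0,0,0,0,0,0,0]'
python3 -m pendant '[0,0,0,0.02,0,0,0,0,0,0,0,0,0,0]'
```

```text
time_s: 10.65
position: [0.5309, 0.0338, 0.0645]
tool_rot: [[-0.66, 0.751, -0.001], [0.751, 0.66, 0.0], [0.0, -0.0, -1.0]]
ft_force: [-0.6, 0.3, -1.4]
grip_width: 0.0119
time_s: 10.85
position: [0.531, 0.0338, 0.0638]
tool_rot: [[-0.66, 0.751, -0.0], [0.751, 0.66, 0.0], [0.0, -0.0, -1.0]]
ft_force: [-0.0, 0.2, -0.6]
grip_width: 0.0122
time_s: 11.05
position: [0.531, 0.0338, 0.0627]
tool_rot: [[-0.66, 0.751, -0.0], [0.751, 0.66, -0.0], [0.0, -0.0, -1.0]]
ft_force: [-0.3, -0.2, -0.6]
grip_width: 0.0122
```

```bash
python3 -m pendant '[0,0,0,0.015,0,0,0,0,0,0,0,0,0,0]'
python3 -m pendant '[0,0,0,0.015,0,0,0,0,0,0,0,0,0,0]'
```

```text
time_s: 11.25
position: [0.531, 0.0338, 0.062]
tool_rot: [[-0.66, 0.751, -0.0], [0.751, 0.66, 0.0], [0.0, -0.0, -1.0]]
ft_force: [0.4, -0.2, -0.8]
grip_width: 0.0118
time_s: 11.45
position: [0.531, 0.0337, 0.0616]
tool_rot: [[-0.66, 0.751, 0.0], [0.751, 0.66, -0.0], [-0.0, 0.0, -1.0]]
ft_force: [-1.2, 0.1, 3.7]
grip_width: 0.0119
```

Shoulder contact is at TCP z ≈ 0.0617 with 3.7 N. I'll press slightly and turn counter-clockwise, watching torque. The expected turn is ≈ 60° plus up to 7.5° of play.

```bash
python3 -m pendant '[0,0,0,0.01,0,0,0,0,0,0,0,0,0,-0.5,0,0,-0.002,0,0,0,-0.6,0,0,-0.002,0,0,0,-0.6,0,0,-0.002,0,0,0,-0.6,0,0,0,0,0,0,0]' 80
python3 - <<'E'
from rig import *
s=observe();print(s["wrist_torque"],s["ft_force"])
E
python3 -m pendant '[0,0,-0.002,0,0,0,-0.6,0,0,-0.002,0,0,0,-0.6,0,0,-0.002,0,0,0,-0.6,0,0,-0.002,0,0,0,-0.6,0,0,0,0,0,0,0]'
python3 - <<'E'
from rig import *
s=observe();print(s["wrist_torque"],s["ft_force"])
E
```

```text
time_s: 12.05
position: [0.5313, 0.0332, 0.0617]
tool_rot: [[-0.865, 0.502, 0.002], [0.502, 0.865, -0.001], [-0.002, 0.0, -1.0]]
ft_force: [-1.5, -1.6, 8.0]
grip_width: 0.0117
[-0.19144492  0.31312591 -0.00150354] [-1.54337822 -1.58985178  7.9983468 ]
time_s: 12.55
position: [0.5312, 0.0326, 0.0617]
tool_rot: [[-0.982, 0.19, 0.002], [0.19, 0.982, -0.001], [-0.002, -0.001, -1.0]]
ft_force: [-0.8, -1.8, 8.2]
grip_width: 0.0116
[-0.41961804  0.35523553  0.01622304] [-0.77048144 -1.80095169  8.15243483]
```

Run:
```python
from rig import *
from h import *
d=get_image("wrist");save("w6c",d,(160,100,480,400),2.4)
```

```text
(no output)
```

View pics/w6c.png

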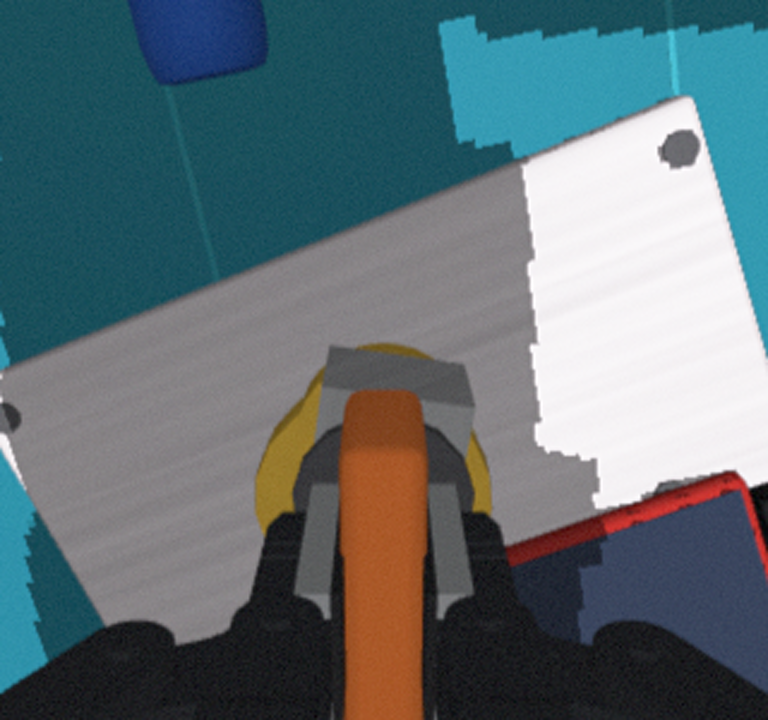

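The cam follows with the expected lag of ~7° (block edges slanted at crop (400,370)). I'll keep turning.

```bash
python3 -m pendant '[0,0,-0.002,0,0,0,-0.5,0,0,-0.002,0,0,0,-0.5,0,0,-0.002,0,0,0,-0.5,0,0,-0.002,0,0,0,-0.5,0,0,-0.002,0,0,0,-0.5,0,0,0,0,0,0,0]'
python3 - <<'E'
from rig import *
s=observe();print(s["wrist_torque"],s["ft_force"])
E
python3 -m pendant '[0,0,0,0,0,0,-0.4,0,0,0,0,0,0,-0.3,0,0,0,0,0,0,0]'
python3 - <<'E'
from rig import *
s=observe();print(s["wrist_torque"],s["ft_force"])
E
```

```text
time_s: 13.2
position: [0.5312, 0.0322, 0.0617]
tool_rot: [[-0.988, -0.157, 0.002], [-0.157, 0.988, -0.001], [-0.002, -0.001, -1.0]]
ft_force: [-1.1, -2.2, 8.7]
grip_width: 0.0118
[-0.34305471  0.34232886 -0.05243006] [-1.05444778 -2.21427196  8.72923648]
time_s: 13.5
position: [0.5312, 0.0321, 0.0617]
tool_rot: [[-0.968, -0.252, 0.002], [-0.252, 0.968, -0.001], [-0.001, -0.002, -1.0]]
ft_force: [-1.2, -3.9, 7.6]
grip_width: 0.0115
[-0.41381253  0.3278149   0.00870972] [-1.21717006 -3.89748195  7.63862272]
```

```bash
for i in 1; do python3 -m pendant '[0,0,0,0,0,0,-0.25,0,0,0,0,0,0,0]'; python3 -c "
from rig import *
s=observe();print(s['wrist_torque'],s['q'][5])"; done
python3 -m pendant '[0,0,0,0,0,0,-0.2,0,0,0,0,0,0,0]'; python3 -c "
from rig import *
s=observe();print(s['wrist_torque'],s['q'][5])"
```

```text
time_s: 13.7
position: [0.5312, 0.0321, 0.0617]
tool_rot: [[-0.959, -0.285, 0.002], [-0.285, 0.959, -0.001], [-0.001, -0.002, -1.0]]
ft_force: [-1.7, -3.1, 7.6]
grip_width: 0.0118
[-0.48724379  0.27003253  0.05313954] -115.80604624143724
time_s: 13.9
position: [0.5312, 0.0321, 0.0617]
tool_rot: [[-0.95, -0.311, 0.002], [-0.311, 0.95, -0.001], [-0.001, -0.002, -1.0]]
ft_force: [-1.1, -3.0, 7.1]
grip_width: 0.0115
[-0.55123801  0.26073285  0.064052  ] -117.39218141566606
```

Run:
```python
from rig import *
from h import *
d=get_image("wrist");save("w7c",d,(160,100,480,400),2.4)
```

```text
(no output)
```

View pics/w7c.png

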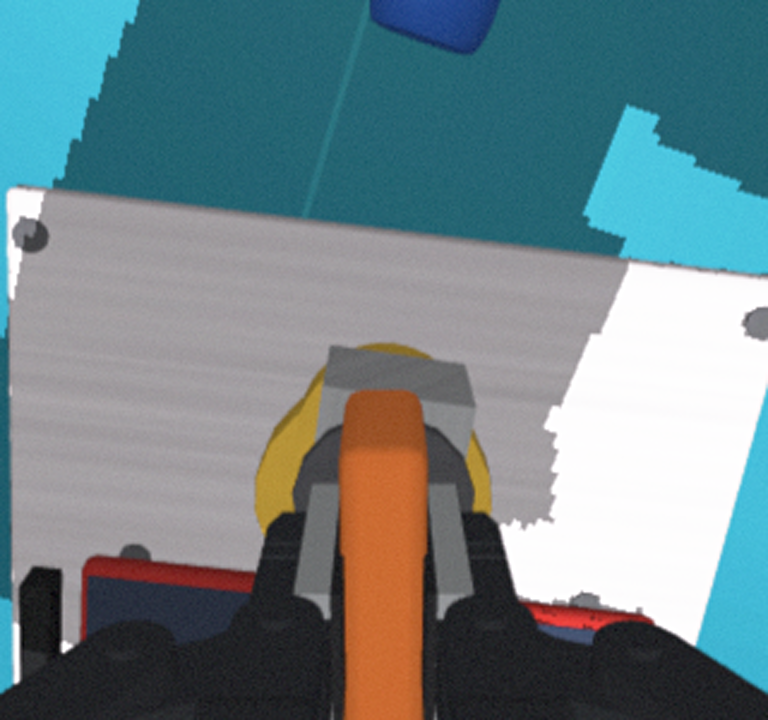

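The block edge is now nearly parallel to the plate edge (7.6° vs 6.8° in the crop), so the cam is at or near the stop. I'll use small steps until torque shows it.

```bash
python3 -m pendant '[0,0,0,0,0,0,-0.15,0,0,0,0,0,0,0]'; python3 -c "
from rig import *
s=observe();print(s['wrist_torque'],s['q'][5],s['joint_efforts'][5])"
python3 -m pendant '[0,0,0,0,0,0,-0.15,0,0,0,0,0,0,0]'; python3 -c "
from rig import *
s=observe();print(s['wrist_torque'],s['q'][5],s['joint_efforts'][5])"
python3 -m pendant '[0,0,0,0,0,0,-0.15,0,0,0,0,0,0,0]'; python3 -c "
from rig import *
s=observe();print(s['wrist_torque'],s['q'][5],s['joint_efforts'][5])"
```

```text
time_s: 14.15
position: [0.5312, 0.032, 0.0617]
tool_rot: [[-0.944, -0.331, 0.002], [-0.331, 0.944, -0.001], [-0.001, -0.002, -1.0]]
ft_force: [-1.8, -3.1, 7.3]
grip_width: 0.012
[-0.48319337  0.29380138 -0.01098926] -118.58121750043411 -0.16750766895711422
time_s: 14.35
position: [0.5313, 0.032, 0.0617]
tool_rot: [[-0.936, -0.351, 0.002], [-0.351, 0.936, -0.001], [-0.001, -0.002, -1.0]]
ft_force: [-2.3, -2.2, 7.6]
grip_width: 0.0118
[-0.53719278  0.30189377 -0.0834305 ] -119.77445820543694 -0.24269199930131435
time_s: 14.55
position: [0.5313, 0.032, 0.0617]
tool_rot: [[-0.929, -0.37, 0.002], [-0.37, 0.929, -0.001], [-0.002, -0.002, -1.0]]
ft_force: [-1.1, -2.9, 7.4]
grip_width: 0.0118
[-0.53980601  0.29913211 -0.23499188] -120.96002653872925 -0.40728810243308544
```

```bash
python3 -m pendant '[0,0,0,0,0,0,-0.15,0,0,0,0,0,0,0]'; python3 -c "
from rig import *
s=observe();print(s['wrist_torque'],s['q'][5],s['joint_efforts'][5])"
python3 -m pendant '[0,0,0,0,0,0,-0.15,0,0,0,0,0,0,0]'
python3 - <<'E'
from rig import *
from h import *
s=observe();print(s['wrist_torque'],s['q'][5],s['joint_efforts'][5])
d=get_image("wrist");save("w8c",d,(160,100,480,400),2.4)
d=get_image("side");save("s8c",d,(290,170,420,270),6)
d=get_image("top");save("t8c",d,(240,160,345,265),5.5)
E
```

```text
time_s: 14.75
position: [0.5314, 0.032, 0.0617]
tool_rot: [[-0.921, -0.389, 0.002], [-0.389, 0.921, -0.001], [-0.002, -0.002, -1.0]]
ft_force: [-0.9, -2.0, 7.4]
grip_width: 0.0114
[-0.60240178  0.1889738  -0.46782815] -122.14193389210574 -0.5959123559296131
time_s: 14.95
position: [0.5314, 0.032, 0.0617]
tool_rot: [[-0.913, -0.407, 0.002], [-0.407, 0.913, -0.001], [-0.002, -0.002, -1.0]]
ft_force: [-0.6, -3.1, 7.4]
grip_width: 0.0116
[-0.60261337  0.20423423 -0.64659612] -123.31880095910395 -0.8352987840771675
```

View pics/w8c.png

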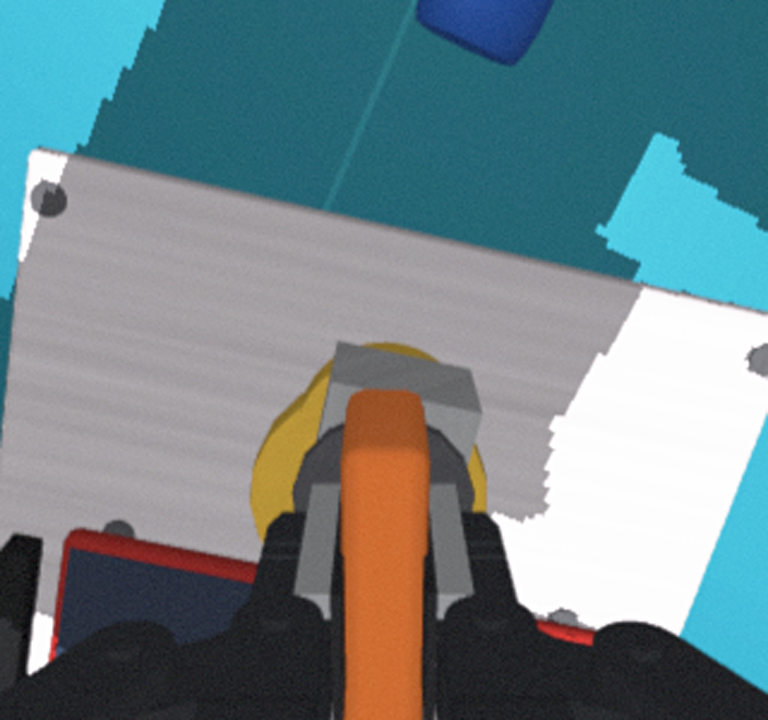

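View pics/s8c.png

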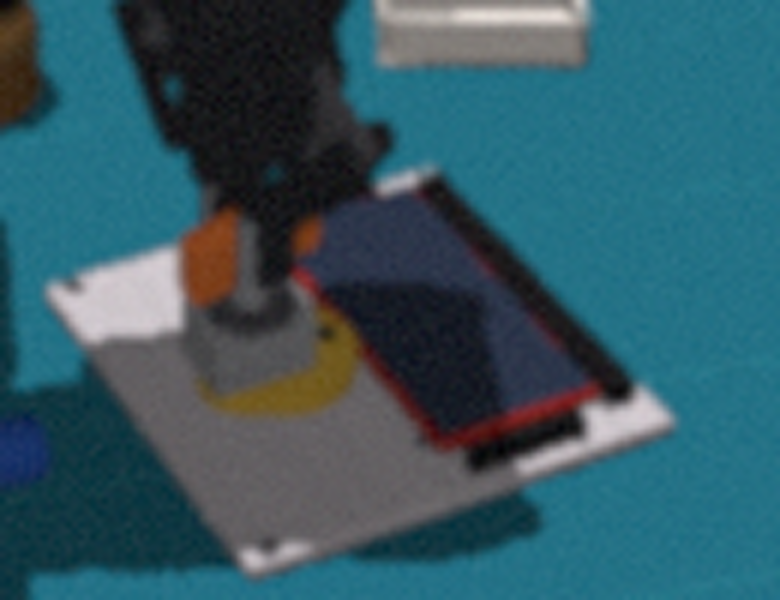

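The cam is at the stop. The torque has risen to 0.65 N m, the cam now moves with the plate, and the phone looks closed against the fence in the side view. I'll back off the twist (within the play) and release gently.

```bash
python3 -m pendant '[0,0,0,0,0,0,0.35,0,0,0,-0.01,0,0,0.35,0,0,0,0,0,0,0]'; python3 -c "
from rig import *
s=observe();print(s['wrist_torque'],s['ft_force'])"
python3 -m pendant '[16,0,0,0,0,0,0,20,0,0,0,0,0,0,30,0,0,0,0,0,0,45,0,0,0,0,0,0,45,0,0,0,0,0,0]' 20
python3 -m pendant '[45,0,0,-0.2,0,0,0,45,0,0,-0.5,0,0,0,45,0,0,-0.6,0,0,0,45,0,0,-0.6,0,0,0,45,0,0,-0.6,0,0,0,45,0,0,0,0,0,0]'
python3 - <<'E'
from rig import *
from h import *
for n,b,f in(("wrist",(160,100,480,400),2.4),("side",(290,170,420,270),6),("top",(240,160,345,265),5.5)):
    d=get_image(n);np.savez(f"pics/{n}9.npz",**d);save(n+"9c",d,b,f)
E
```

```text
time_s: 15.4
position: [0.5311, 0.0322, 0.0618]
tool_rot: [[-0.948, -0.317, 0.001], [-0.317, 0.948, -0.001], [-0.001, -0.001, -1.0]]
ft_force: [-0.9, -3.2, 4.4]
grip_width: 0.0119
[-0.58704933  0.10235984 -0.03372367] [-0.88591382 -3.17357654  4.41098106]
time_s: 15.9
position: [0.5306, 0.0328, 0.0612]
tool_rot: [[-0.948, -0.318, -0.0], [-0.318, 0.948, 0.0], [0.0, 0.0, -1.0]]
ft_force: [0.4, -0.5, -0.6]
grip_width: 0.0449
time_s: 16.5
position: [0.5322, 0.0325, 0.1909]
tool_rot: [[-0.948, -0.318, 0.008], [-0.318, 0.948, -0.001], [-0.007, -0.004, -1.0]]
ft_force: [0.0, 0.1, -0.3]
grip_width: 0.0445
```

View pics/wrist9c.png

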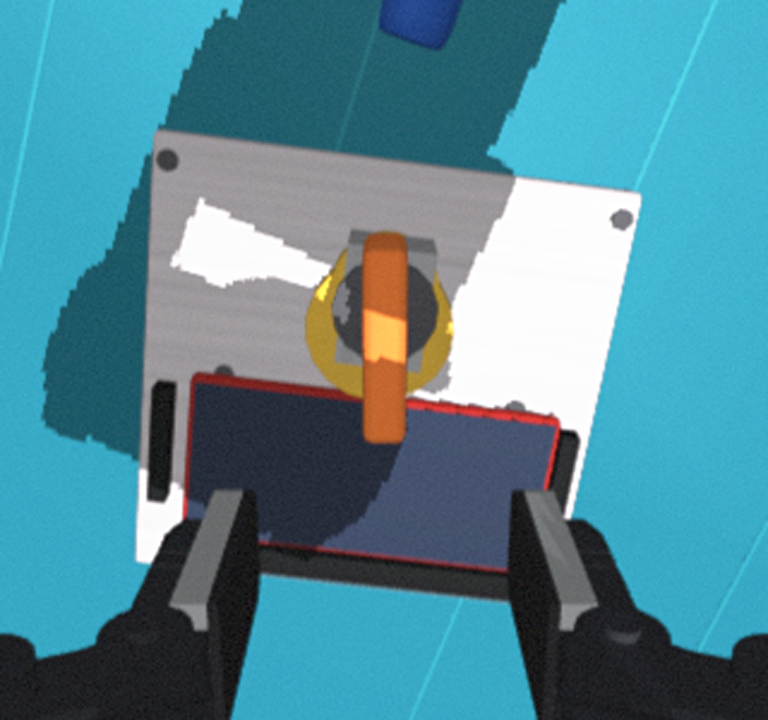

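View pics/side9c.png

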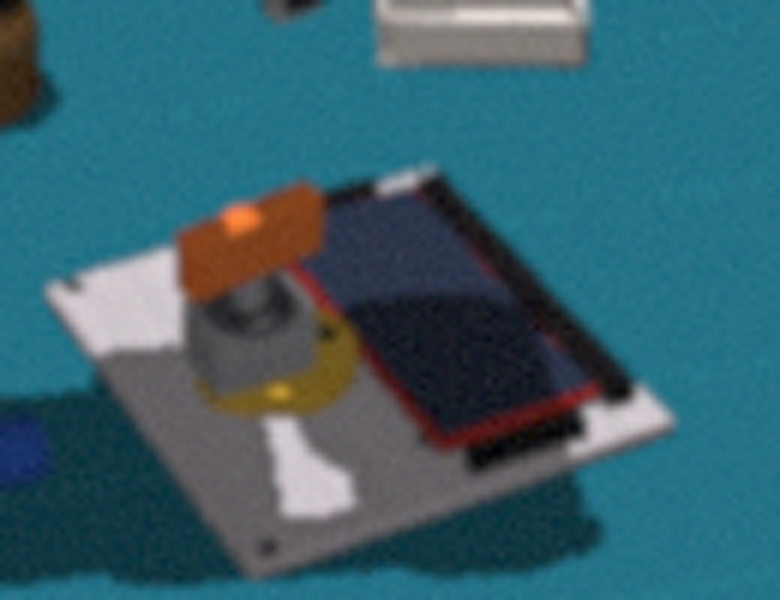

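The key stands in the slot, released, with the phone along the fence. Numeric check of seating, cam angle and gap next.

Run:
```python
from h import *
d=np.load("pics/wrist9.npz");P=cloud(d);hsv=cv2.cvtColor(d["frame"],cv2.COLOR_RGB2HSV)
og=cv2.inRange(hsv,(5,150,80),(16,255,255));og[300:]=0
print("handle z",np.percentile(P[og>0][:,2],[50,90,97]).round(4))
m=((P[...,2]>.047)&(P[...,2]<.054)).astype(np.uint8);print("disc z",np.median(P[220:228,302:308,2]),)
og2=og&((P[...,2]>.086)*255).astype(np.uint8);c=max(cv2.findContours(og2,0,1)[0],key=cv2.contourArea)[:,0];print("handle",cv2.minAreaRect((ray(d,c,.091)[:,:2]*1000).astype(np.float32)))
gray=cv2.cvtColor(d["frame"],cv2.COLOR_RGB2GRAY)
# plate edge line (rear edge), z=.008 ; phone near edge
def line(pts,z):
    p=ray(d,pts,z)[:,:2];v=cv2.fitLine((p*1000).astype(np.float32),cv2.DIST_HUBER,0,.01,.01).ravel();return np.degrees(np.arctan2(v[1],v[0])),v
bg=cv2.inRange(hsv,(80,100,30),(105,255,255))
pts=[(u,np.argmax(bg[60:,u][100:]==0)) for u in[]]
pl=[]
for u in range(235,415,4):
    col=bg[120:260,u];i=np.where(col>0)[0]
    pl.append((u,120+i.max()+.5))
a,v=line(pl,.008);print("plate rear edge dir",a,"-> yaw",(a+90)%180)
red=cv2.inRange(hsv,(0,150,60),(5,255,255))|cv2.inRange(hsv,(172,150,60),(180,255,255))
hi=[];lo=[]
for u in range(246,390,3):
    col=np.where(red[240:370,u]>0)[0]
    if len(col): 
        if col.min()<60: hi.append((u,240+col.min()-.5))
        if col.max()>70: lo.append((u,240+col.max()+.5))
for nm,q,z in(("phone near",hi,.016),("phone far",lo,.016)):
    if len(q)>4:
        a2,v2=line(q,z);n=np.array([-v[1],v[0]]);n=n if n[0]>0 else -n
        dd=[(np.array([x*1000,y*1000])-v[2:])@n for x,y in ray(d,q,z)[:,:2]];print(nm,len(q),a2,np.median(dd)-90,"(fixture x mm)")
u=340;print(d["frame"][318:342,330].tolist());print([ (r,P[r,330,2].round(4)) for r in range(318,342,2)])
save("w9f",d,(260,300,380,350),6.6)
```

```text
handle z [0.0883 0.0903 0.0907]
disc z 0.04904336750634309
handle ((530.4977416992188, 31.60064125061035), (58.87910842895508, 12.45264720916748), 18.078100204467773)
plate rear edge dir -78.913925 -> yaw 11.086075
phone near 42 -78.94897 -1.5608064002834112 (fixture x mm)
phone far 20 -79.16316 69.54257343107292 (fixture x mm)
[[71, 83, 109], [67, 83, 107], [63, 77, 103], [66, 82, 108], [72, 85, 112], [69, 80, 108], [68, 85, 111], [70, 84, 110], [68, 82, 110], [68, 80, 109], [67, 78, 110], [67, 80, 108], [67, 80, 108], [81, 78, 106], [116, 68, 87], [114, 46, 50], [42, 18, 21], [35, 36, 38], [43, 43, 44], [38, 40, 38], [43, 42, 44], [50, 51, 53], [45, 45, 44], [48, 52, 53]]
[(318, np.float64(0.0151)), (320, np.float64(0.0156)), (322, np.float64(0.015)), (324, np.float64(0.0153)), (326, np.float64(0.0157)), (328, np.float64(0.0155)), (330, np.float64(0.0162)), (332, np.float64(0.0149)), (334, np.float64(0.0132)), (336, np.float64(0.0156)), (338, np.float64(0.0179)), (340, np.float64(0.0163))]
```

View pics/w9f.png

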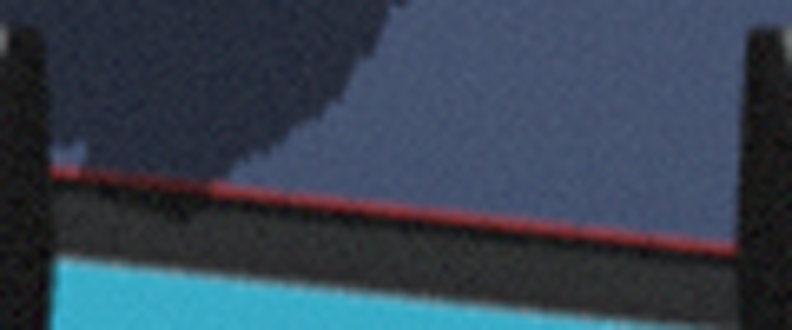

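View pics/top9c.png

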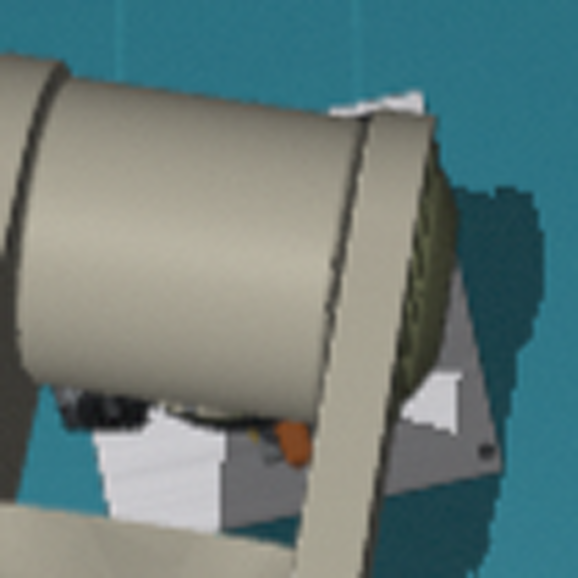

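Run:
```python
from rig import *
from h import *
fs=[get_image("wrist") for _ in range(6)];d=fs[0]
g=np.mean([f["frame"].astype(float) for f in fs],0)
K,R,t=cam(d);fy=np.radians(11.09);ex=np.array([np.cos(fy),np.sin(fy)]);ey=np.array([-ex[1],ex[0]])
r1=[];r2=[]
def cross(p,i,lvl):return i+(p[i]-lvl)/(p[i]-p[i+1])
for u in range(300,366,3):
    red=g[:,u,0]-g[:,u,2]; gr=g[:,u,2]
    i=315+np.argmax(red[315:350]);
    j=next(k for k in range(i,i+6) if g[k,u,0]>=70>g[k+1,u,0]); r1.append((u,cross(g[:,u,0],j,70)))
    if u in(300,330,360):print(u,i,g[i-2:i+10,u,:].round(0).tolist())
a=ray(d,r1,.016)[:,:2]@ex*1000
print("phone far edge along ex",np.median(a))
# rows for fence start candidates
for z in(.018,): 
    for off in(0,.5,1,1.5,2,2.5): print(off,(np.median(ray(d,[(u,r+off) for u,r in r1],z)[:,:2]@ex*1000)-np.median(a)).round(2))
c=-R.T@t;print("cam",c)
# block side edges: save crop
gg=np.clip(g,0,255).astype(np.uint8);cv2.imwrite("pics/w10.png",cv2.resize(gg[185:275,280:360,::-1],None,fx=6.5,fy=6.5,interpolation=cv2.INTER_CUBIC))
np.save("pics/g10.npy",g);np.savez("pics/w10.npz",**d)
```

```text
300 337 [[84.0, 78.0, 102.0], [106.0, 60.0, 74.0], [86.0, 32.0, 33.0], [32.0, 21.0, 23.0], [29.0, 32.0, 33.0], [42.0, 44.0, 44.0], [45.0, 47.0, 48.0], [46.0, 49.0, 47.0], [45.0, 47.0, 48.0], [46.0, 48.0, 48.0], [43.0, 42.0, 44.0], [46.0, 47.0, 47.0]]
330 340 [[82.0, 82.0, 110.0], [121.0, 70.0, 88.0], [124.0, 47.0, 49.0], [44.0, 24.0, 26.0], [24.0, 27.0, 28.0], [38.0, 40.0, 41.0], [46.0, 49.0, 49.0], [45.0, 47.0, 48.0], [46.0, 49.0, 48.0], [46.0, 48.0, 49.0], [44.0, 47.0, 49.0], [44.0, 46.0, 46.0]]
360 343 [[72.0, 80.0, 109.0], [104.0, 76.0, 99.0], [118.0, 56.0, 65.0], [60.0, 31.0, 32.0], [28.0, 26.0, 26.0], [32.0, 33.0, 35.0], [45.0, 47.0, 46.0], [47.0, 48.0, 49.0], [46.0, 49.0, 49.0], [44.0, 48.0, 46.0], [42.0, 45.0, 45.0], [44.0, 47.0, 48.0]]
phone far edge along ex 642.4660909102508
0 -1.26
0.5 -0.71
1 -0.16
1.5 0.39
2 0.95
2.5 1.5
cam [0.45353933 0.00665079 0.32750589]
```

View pics/w10.png

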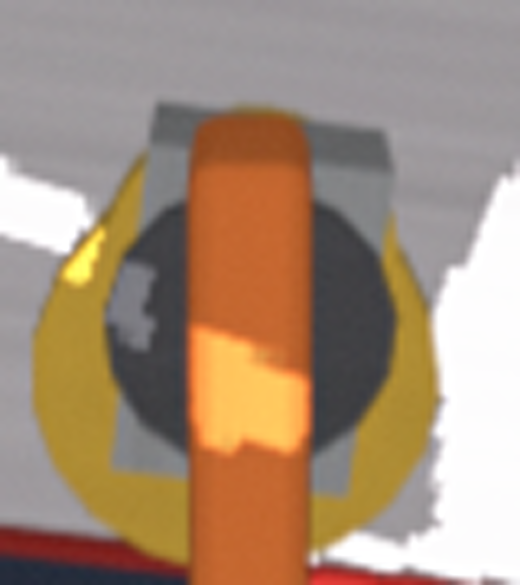

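Run:
```python
from h import *
d=np.load("pics/w10.npz");g=np.load("pics/g10.npy")
# block side edges via yellow/grey transition (saturation)
s=cv2.cvtColor(g.astype(np.float32)/255,cv2.COLOR_RGB2HSV)[...,1]
L=[];Rr=[]
def cr(p,a,b,lvl=.45):
    for i in range(a,b):
        if (p[i]-lvl)*(p[i+1]-lvl)<0 : return i+(p[i]-lvl)/(p[i]-p[i+1])
for y in range(205,275):
    p=s[y]
    x=cr(p[::-1],639-309,639-290); 
    x1=cr(p,290,309);x2=cr(p[::-1],639-345,639-325)
    if x1:L.append((x1,y))
    if x2:Rr.append((639-x2,y))
print([(round(a,1),b) for a,b in L]);print([(round(a,1),b) for a,b in Rr])
```

```text
[(np.float32(308.9), 209), (np.float32(300.6), 210), (np.float32(299.6), 211), (np.float32(298.9), 212), (np.float32(298.5), 213), (np.float32(297.9), 214), (np.float32(297.5), 215), (np.float32(296.9), 216), (np.float32(296.2), 217), (np.float32(295.3), 218), (np.float32(294.6), 219), (np.float32(293.7), 220), (np.float32(292.7), 221), (np.float32(291.8), 222), (np.float32(291.3), 223), (np.float32(290.4), 224), (np.float32(298.0), 225), (np.float32(297.4), 226), (np.float32(297.2), 227), (np.float32(296.9), 228), (np.float32(296.4), 229), (np.float32(296.2), 230), (np.float32(295.9), 231), (np.float32(295.4), 232), (np.float32(295.3), 233), (np.float32(295.3), 234), (np.float32(295.6), 235), (np.float32(295.9), 236), (np.float32(296.1), 237), (np.float32(296.2), 238), (np.float32(296.2), 239), (np.float32(296.3), 240), (np.float32(296.4), 241), (np.float32(296.7), 242), (np.float32(297.2), 243), (np.float32(297.6), 244), (np.float32(297.6), 245), (np.float32(297.4), 246), (np.float32(297.3), 247), (np.float32(297.2), 248), (np.float32(297.2), 249), (np.float32(297.1), 250), (np.flo
[... 1607 characters left out ...]
np.float32(336.3), 247), (np.float32(335.7), 248), (np.float32(335.0), 249), (np.float32(334.6), 250), (np.float32(334.6), 251), (np.float32(334.5), 252), (np.float32(344.9), 253), (np.float32(344.5), 254), (np.float32(343.9), 255), (np.float32(343.2), 256), (np.float32(342.5), 257), (np.float32(342.0), 258), (np.float32(341.2), 259), (np.float32(340.5), 260), (np.float32(340.0), 261), (np.float32(339.2), 262), (np.float32(338.1), 263), (np.float32(336.9), 264), (np.float32(335.6), 265), (np.float32(333.6), 266), (np.float32(332.2), 267), (np.float32(330.4), 268), (np.float32(327.9), 269), (np.float32(326.8), 270), (np.float32(326.7), 271), (np.float32(332.7), 272), (np.float32(338.0), 273)]
```

Run:
```python
from h import *
d=np.load("pics/w10.npz")
c=np.array([(150,141),(391,171),(350,493),(113,468)],float);uv=np.c_[280+(c[:,0]+.5)/6.5-.5,185+(c[:,1]+.5)/6.5-.5]
p=ray(d,uv,.046)[:,:2]*1000;print(p.round(1).tolist(),p.mean(0))
for a,b in((0,3),(1,2)):v=p[b]-p[a];print(np.linalg.norm(v),np.degrees(np.arctan2(v[1],v[0])))
for a,b in((0,1),(3,2)):v=p[b]-p[a];print(np.linalg.norm(v),np.degrees(np.arctan2(v[1],v[0]))+90)
g=np.load("pics/g10.npy");m=(cv2.cvtColor(g.astype(np.float32)/255,cv2.COLOR_RGB2HSV))
ye=((m[...,0]>38)&(m[...,0]<56)&(m[...,1]>.5)).astype(np.uint8);ye[:200]=0;ye[275:]=0
q=np.argwhere(ye)[:,::-1];w=ray(d,q,.020)[:,:2]*1000;cc=cv2.minEnclosingCircle(w.astype(np.float32));print(cc)
```

```text
[[514.3, 13.3], [508.6, 41.9], [549.1, 50.7], [555.3, 21.5]] [531.82544785  31.85382915]
41.89108491085916 11.32522352827685
41.47550653973553 12.355650885274917
29.129318570472932 191.26464436261034
29.87773703970771 192.07598961839528
((545.2706298828125, 33.32421112060547), 29.477869033813477)
```

Checks pass: handle top is at 90.5 mm (91 nominal when home), and block yaw is 11.3–12.4° against the plate's 11.1°, so the cam is at its stop. The gripper is clear. Handing in.

```bash
python3 -c "
from rig import *
print(observe()['time_s']);print(close_job())"
```

```text
16.95
the job is handed in; nothing more can be done
None
```

I took the largest orange key from the stand and lowered it into the cam slot; the first contact was the shoulder, at 3.7 N. I then turned it counter-clockwise until the torque climbed to about 0.65 N m at the stop. After backing off the twist within the play, I released the key, moved clear and handed in at 17 s.

**Last checks**
- **Key seating:** the handle top is at 90.5 mm and the shoulder top at about 49 mm, against 91 and 50 mm nominal when fully home.
- **Cam at stop:** the block's yaw read 11.3–12.4° and the plate's 11.1°, so the cam is at its stop within measuring error.
- **Phone:** it lies parallel to the fence. The image put its far edge at x ≈ 69.5 mm with the fence at 70.5 mm, an apparent gap of about 1 mm. That disagrees slightly with the 0.5 mm maximum; it is within the 2 mm calibration error, but I could not confirm the exact gap.
- **Jar, screwdriver and tray:** the arm was not near them. I did not re-measure their positions at the end.

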